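# Pack two beeswax wedges head to tail in the stall's display tray

## Robot

A 6-joint arm with a two-finger parallel gripper is mounted at the origin on the work surface. World frame = base frame: x ahead of the robot, y to its left, z up, the work surface at z = 0. Lengths are in mm, angles in degrees, forces in N, time in s.
With the tool pointing down it reaches from about 350 to 850 mm from the base axis. Payload 8.1 kg.
Tool frame: the origin (TCP) lies midway between the tips of the shut fingers; the grasp point (between the pads) lies 19 mm behind it; z points along the fingers, y is the line along which they close (so a half turn about z gives the same grasp; the last joint's range is limited). The gripper opens to 85 mm and grips with 20 to 120 N. Pads are 22 mm wide; open, the fingers measure 114 mm over their backs; the gripper's body (76 mm by 85 mm) begins 54 mm behind the grasp point. The pads swing forward as they close: fully open they stand 13 mm farther back than shut.
Start: joints at [-80.753, 7.471, 85.268, -0, 87.261, -4.893], TCP at [146.602, -581.819, 199.492] pointing down, gripper open.
Joint ranges: [-169.43, 169.43], [-51.17, 129.36], [1.28, 143.12], [-76.62, 256.62], [0, 156.53], [-152.29, 152.29]. Speed limits (degrees/s): [136.94, 136.94, 159.86, 180, 180, 180].

## Interface

Orientations are given as [roll, pitch, yaw] about the fixed x, y, z axes, in that order (R = Rz(yaw) Ry(pitch) Rx(roll)).
In Python, from bench import r gives the robot as it stands. The module is installed in compiled form; this text tells all that it offers.
- The arm moves only by the tool jog_arm, never from a script. Its argument "rows" is a list of rows, each a list of 2 entries, a list of its own where there are three numbers: the shift along the tool's x, y, z in mm, then the turn, a rotation vector about the tool's x, y, z in rad. A call has 1 to 10 rows; each row is the pose to reach, as a shift and turn from the pose commanded when the call began, along the tool's axes at that moment; what a row does not reach only later rows make up. A row lasts 1/10 s, in which the tool goes at most 50 mm and 8.59 degrees, less where a joint would pass 70% of its speed; a pose out of reach is approached as far as the arm can. A call with a gripper value outside its range is refused whole. "grip" is the finger opening in mm, from 0 to 85.4, set as the call begins (left out, the last holds). The fingers move at their own pace and stop on an object; "force" is the grip in N (left out, the last holds). Time passes only in rows, so rows that repeat a pose let the fingers close. It gives the time, the measured TCP pose, the force, the opening and the grip force at its end, in the units of the state.
- r.sense(): the state, without advancing time (a new reading comes with each control period).
- r.snapshot(name): name is "side" or "top"; returns (picture, depth): 384x512x3 uint8, blue, green, red; 384x512 float32, mm along the optical axis (not along the pixel's ray), 0 where there is no reading.
- r.camera_params(name): a dict with "fx", "fy", "cx", "cy" (pixels), "dist_coeffs" ([k1, k2, p1, p2, k3] as OpenCV has them; the pictures are not rectified), "pose" (4x4, takes a point from camera to world coordinates). Camera axes: x right, y down, z forward; pixel columns grow to the right and rows downward; lengths in mm; the calibration is good to about 2 mm. A picture is of the moment at which its call begins. camera_params takes no time and is no camera call.
- r.hand_in(): hands the job in; it is judged then, once.
The state is a dict: "time": time; "joint_pos": joint angles; "qd": joint speeds; "joint_efforts": joint torques, N m; "tool_pos": TCP position; "tcp_rot": TCP orientation; "ft_force": force on the tool from outside, world axes, zero at the start; "wrist_torque": the same for the moment, N m; "finger_gap": finger opening in mm; "grip_force": force on a finger pad.
Only numpy, scipy, OpenCV 4.12 (cv2) and the standard library are available. Lean on these libraries where they do the work, as an engineer would, in place of code of your own. Each camera call takes 0.05 s, during which the arm holds its last target. There are 200 camera calls.

## Task

Pack the two large beeswax wedges into the empty dark wooden tray so that together they fill it as a rectangle: head to tail, the thick end of one beside the thin end of the other, slanting sides together in the middle and straight sides outward along the tray's two short walls. Both must lie flat on the tray's floor, right side up, inside the rim.

Things in the scene. Friction and masses are not known exactly. Their poses are not given: they have to be found in the camera images.
- tray: Low dark wooden tray, empty, fixed. Outside 88 x 148 mm, inner floor 72 x 132 mm, floor 6 mm and rim top 16 mm above the counter. Origin: centre of its underside. x along its short side, y along its long side (short walls at y -66 and +66), z up. The packed pair measures 56 x 112 mm.
- wedge_a: Large beeswax wedge, 48 mm tall, 0.1-0.2 kg, flat on the counter. From above a right trapezoid: parallel ends 56 mm apart (thin 40, thick 72 mm wide), one straight side square to them, one slanting. Origin: underside, midway between the ends, 20 mm from the straight side. x to the thick end, y to the straight side (slant from y -20 at thin to -52 at thick end), z up. Grip across the ends, in line with the origin.
- wedge_b: Large beeswax wedge, 48 mm tall, 0.1-0.2 kg, flat on the counter. From above a right trapezoid: parallel ends 56 mm apart (thin 40, thick 72 mm wide), one straight side square to them, one slanting. Origin: underside, midway between the ends, 20 mm from the straight side. x to the thick end, y to the straight side (slant from y -20 at thin to -52 at thick end), z up. Twin of wedge_a; either half suits either.
Things that resemble listed ones, but are neither listed nor needed, are in the scene too. What is shaped like the wedge_b but blue is not meant.

How it is judged:
By the outcome, as a careful person would: the job done as asked, in the order asked, and still so for the second after the job is handed in, with the robot touching nothing.
It also fails if it takes over 56 s, if anything falls off the work surface, if the arm or the gripper's body presses on something with over 40 N, if the wrist force passes 120 N, or if a joint passes its speed limit or range.

## Working session

There is one attempt and no reset: what is moved stays moved. The work goes in short steps, Python scripts to look and compute and a tool call to move; the robot and the scene stay as the last step left them, time stands still between calls to the robot, and variables do not carry over. Pictures are saved under pics/ and viewed, at most 11 in all, crops included, and the job is handed in when it is done.

Besides the shell and the picture viewer there is one more tool, called after "Call:" as a command line: name --argument value ..., lists and objects as JSON in quotes. jog_arm: Moves the arm, as the interface text tells. Its arguments: {"type":"object","properties":{"rows":{"type":"array"},"grip":{"type":"number"},"force":{"type":"number"}},"required":["rows"]}

```bash
mkdir -p pics
cat > h.py <<'E'
import numpy as np,cv2
from bench import r
def snap(n,f):
    p,d=r.snapshot(n); cv2.imwrite(f'pics/{f}.png',p); np.save(f'pics/{f}.npy',d); return p,d
def rays(n,px):
    c=r.camera_params(n);K=np.array([[c['fx'],0,c['cx']],[0,c['fy'],c['cy']],[0,0,1.]])
    u=cv2.undistortPoints(np.array(px,float).reshape(-1,1,2),K,np.array(c['dist_coeffs'],float)).reshape(-1,2)
    P=np.array(c['pose']); return P[:3,3],np.c_[u,np.ones(len(u))]@P[:3,:3].T
def onz(n,px,z):
    o,d=rays(n,px); return o+d*((z-o[2])/d[:,2])[:,None]
E
python3 - <<'E'
from h import *
for n in('top','side'):
    snap(n,n+'0'); c=r.camera_params(n); print(n,np.round(c['pose'],2).tolist(),c['fx'])
print(r.sense())
a=cv2.imread('pics/top0.png');b=cv2.imread('pics/side0.png')
E
```

```text
top [[-0.01, -0.98, 0.19, 318.82], [-1.0, 0.0, -0.01, 37.23], [0.01, -0.19, -0.98, 952.57], [0.0, 0.0, 0.0, 1.0]] 458.52508575665127
side [[0.98, -0.15, 0.16, 367.14], [-0.22, -0.73, 0.64, -477.47], [0.02, -0.66, -0.75, 620.81], [0.0, 0.0, 0.0, 1.0]] 431.475398942232
{'time': 0.1, 'joint_pos': array([-8.07541061e+01,  7.51206977e+00,  8.53257799e+01,  2.19865320e-04,
        8.72621044e+01, -4.89173870e+00]), 'qd': array([-0.04995763, -0.03552376, -0.20433852, -0.00985543, -0.01676718,
       -0.01509852]), 'joint_efforts': array([ 2.85778860e-04, -5.70951641e+01, -5.01942086e+01, -7.47417744e-05,
        8.09503166e-03, -2.45118520e-05]), 'tool_pos': array([ 146.49498068, -581.24799831,  198.50969107]), 'tcp_rot': array([-1.79900429e+02, -8.74219841e-03,  1.41376143e+01]), 'ft_force': array([ 0.2652674 ,  0.71531104, -0.48576166]), 'wrist_torque': array([ 0.01363948, -0.02037281, -0.05002143]), 'grip_force': 0.0, 'finger_gap': 85.67882353200862}
```

View pics/top0.png

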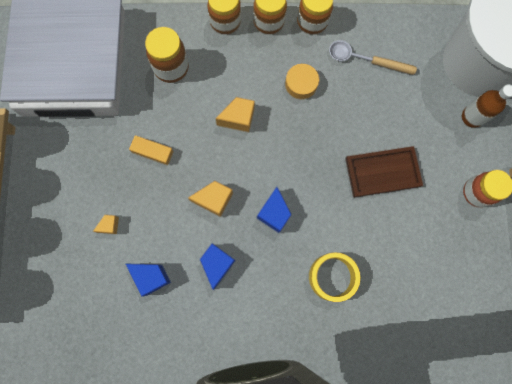

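View pics/side0.png

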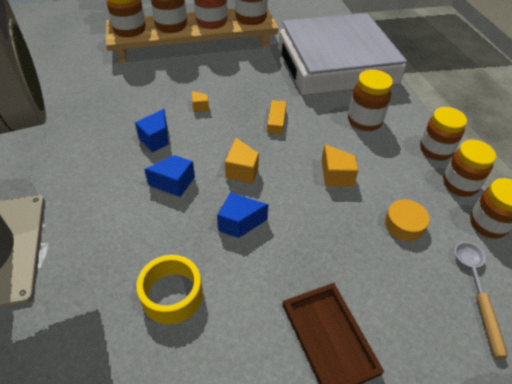

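The top view shows two large amber wedges at (238,113) and (212,197). Possible confusions are the small wedge (106,224), the bar (151,150), the disc (303,80) and the blue wedges at (276,210), (216,265) and (147,277). The tray is at (384,172). In the side view the two large wedges are at (241,162) and (339,167).

```bash
cat >> h.py <<'E'
def cloud(n,d):
    v,u=np.mgrid[0:384,0:512]; o,dr=rays(n,np.c_[u.ravel(),v.ravel()]); return (o+dr*d.reshape(-1,1)).reshape(384,512,3)
def orange(p):
    h=cv2.cvtColor(p,cv2.COLOR_BGR2HSV); return cv2.inRange(h,(12,120,90),(25,255,255))
def topface(n,p,d,box,z=48,tol=6,mask=None):
    P=cloud(n,d); m=(orange(p) if mask is None else mask)>0; m&=abs(P[...,2]-z)<tol
    b=np.zeros_like(m); x0,y0,x1,y1=box; b[y0:y1,x0:x1]=1; m&=b
    m=cv2.morphologyEx(m.astype(np.uint8),cv2.MORPH_OPEN,np.ones((3,3)))
    c=max(cv2.findContours(m,cv2.RETR_EXTERNAL,cv2.CHAIN_APPROX_NONE)[0],key=cv2.contourArea)
    q=onz(n,c.reshape(-1,2),z)[:,:2]
    a=cv2.approxPolyN(q.astype(np.float32),4,ensure_closed=True) if 0 else None
    return q,np.median(P[m>0][:,2]),m
def quad(q):
    h=cv2.convexHull(q.astype(np.float32)); return cv2.approxPolyN((h).astype(np.float32),4,None,-1,True).reshape(-1,2)
E
python3 - <<'E'
from h import *
p=cv2.imread('pics/top0.png');d=np.load('pics/top0.npy')
P=cloud('top',d); print('counter z',P[300,100],P[150,330])
for nm,box in dict(W1=(205,85,265,140),W2=(180,170,240,225)).items():
    q,z,m=topface('top',p,d,box); c=quad(q); e=np.roll(c,-1,0)-c
    print(nm,'z',z,'corners',c.round(1).tolist(),'len',np.linalg.norm(e,axis=1).round(1),'ang',np.degrees(np.arctan2(e[:,1],e[:,0])).round(1))
h=cv2.cvtColor(p,cv2.COLOR_BGR2HSV); m=cv2.inRange(h,(0,90,0),(14,255,120)); m[:,:335]=0;m[:,435:]=0;m[:140]=0;m[205:]=0
m=cv2.morphologyEx(m,cv2.MORPH_CLOSE,np.ones((5,5)))
c=max(cv2.findContours(m,0,1)[0],key=cv2.contourArea).reshape(-1,2)
print('tray',cv2.minAreaRect(onz('top',c,16)[:,:2].astype(np.float32)),quad(onz('top',c,16)[:,:2]).round(1).tolist())
v=p[80:290,90:300]; cv2.imwrite('pics/crop.png',cv2.resize(v,None,fx=2.8,fy=2.8))
E
```

```text
counter z [277.01632901 333.77895947  -1.6535558 ] [ 591.41509184 -147.11172068   -2.76054239]
W1 z 47.737823954315786 corners [[643.4000244140625, 99.9000015258789], [628.9000244140625, 27.700000762939453], [683.0, 17.0], [692.7999877929688, 53.29999923706055]] len [73.7 55.2 37.5 67.9] ang [-101.4  -11.2   74.9  136.6]
W2 z 48.352305230967204 corners [[480.20001220703125, 150.8000030517578], [446.79998779296875, 87.80000305175781], [495.5, 63.900001525878906], [513.7000122070312, 99.19999694824219]] len [71.3 54.3 39.7 61.5] ang [-117.9  -26.2   62.8  123. ]
tray ((539.9091186523438, -256.5245666503906), (87.4044189453125, 149.26043701171875), 8.990459442138672) [[571.4000244140625, -176.0], [486.1000061035156, -189.5], [507.6000061035156, -336.6000061035156], [594.7999877929688, -323.6000061035156]]
```

View pics/crop.png

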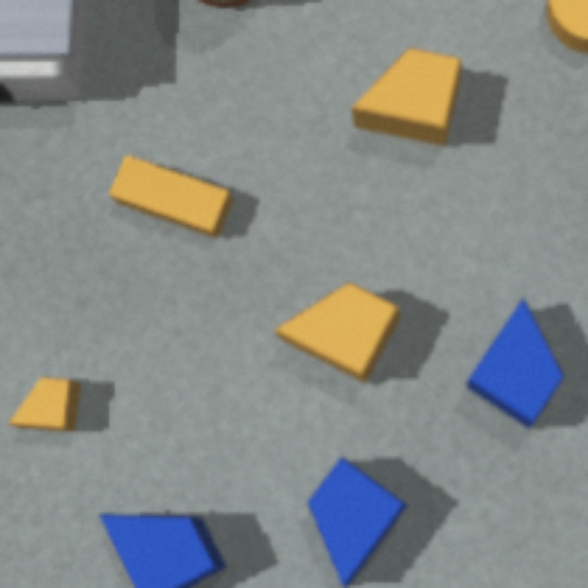

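Both amber wedges measure 72/40/56 mm and stand about 48 mm tall, and their handedness is right. In the crop they are at (408,95) and (345,330). The small wedge (45,405), the bar (170,195) and the blue wedges are rejected.

Plan: W1 goes to the tray half at y=-36 with yaw 189°. W2 goes to the y=+36 half with yaw 9°.

Call:
jog_arm --rows '[[[650,-480,40],[0,0,-1.127]],[[650,-480,40],[0,0,-1.127]],[[650,-480,40],[0,0,-1.127]],[[650,-480,40],[0,0,-1.127]],[[650,-480,40],[0,0,-1.127]],[[650,-480,40],[0,0,-1.127]],[[650,-480,40],[0,0,-1.127]],[[650,-480,40],[0,0,-1.127]],[[650,-480,40],[0,0,-1.127]],[[650,-480,40],[0,0,-1.127]]]' --grip 85

```text
time: 1.1
tool_pos: [464.4, -194.1, 174.5]
tcp_rot: [-180.0, 0.0, 78.7]
ft_force: [-0.3, -1.5, -0.6]
finger_gap: 84.7
grip_force: 0.0
```

```bash
cat >> h.py <<'E'
def go(x,y,z,psi):
    s=r.sense(); p=s['tool_pos']; a=s['tcp_rot'][2]; t=np.radians(a); d=np.array([x,y,z])-p
    print('t',round(s['time'],2),'at',p.round(1),s['tcp_rot'].round(1),'F',s['ft_force'].round(1),'gap',round(s['finger_gap'],1),'q',s['joint_pos'].round(0))
    print('shift',round(d[0]*np.cos(t)+d[1]*np.sin(t),1),round(d[0]*np.sin(t)-d[1]*np.cos(t),1),round(-d[2],1),'turn',round(-np.radians((psi-a+180)%360-180),3))
E
python3 -c "
from h import *
go(660,42,130,78.7)"
```

```text
t 1.1 at [ 464.4 -194.1  174.5] [-180.     0.    78.7] F [-0.3 -1.5 -0.6] gap 84.7 q [-29.  -7. 102.  -0.  85. -17.]
shift 269.8 145.6 44.5 turn 0.0
```

Call:
jog_arm --rows '[[[270,145.5,44],[0,0,0]],[[270,145.5,44],[0,0,0]],[[270,145.5,44],[0,0,0]],[[270,145.5,44],[0,0,0]],[[270,145.5,44],[0,0,0]],[[270,145.5,44],[0,0,0]],[[270,145.5,44],[0,0,0]],[[270,145.5,44],[0,0,0]],[[270,145.5,44],[0,0,0]],[[270,145.5,44],[0,0,0]]]'

```text
time: 2.1
tool_pos: [658.8, 38.8, 131.3]
tcp_rot: [180.0, 0.0, 78.6]
ft_force: [-0.5, 0.4, 0.2]
finger_gap: 84.9
grip_force: 0.0
```

```bash
python3 -c "
from h import *
p,d=snap('side','s1')
go(660,42,16,78.7)
p,d=snap('top','t1')
h=np.hstack([cv2.imread('pics/t1.png')[50:290,130:380],cv2.imread('pics/s1.png')[90:330,200:450]])
cv2.imwrite('pics/c1.png',cv2.resize(h,None,fx=1.55,fy=1.55))"
```

```text
t 2.15 at [658.9  38.7 131.5] [180.    0.   78.6] F [-0.7  0.3 -0.1] gap 85.5 q [-1. 19. 79. -0. 82. 10.]
shift 3.4 0.5 115.5 turn -0.002
```

View pics/c1.png

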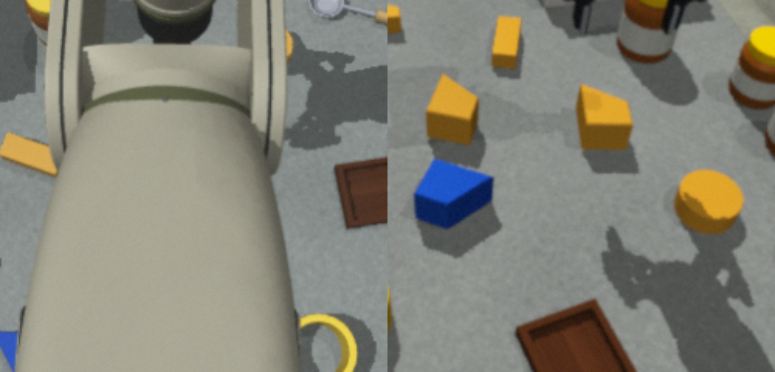

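The top view is blocked by the arm. In the side view the gripper hovers behind and above W1 at crop (604,118), and W1's whole top face is visible. I'll cross-check both wedges and the tray from the side view.

Run:
```python
from h import *
p=cv2.imread('pics/side0.png');d=np.load('pics/side0.npy')
for nm,box in dict(W1=(310,135,365,195),W2=(215,130,268,190)).items():
    q,z,m=topface('side',p,d,box); c=quad(q); e=np.roll(c,-1,0)-c
    print(nm,'z',z,'corners',c.round(1).tolist(),'len',np.linalg.norm(e,axis=1).round(1),'ang',np.degrees(np.arctan2(e[:,1],e[:,0])).round(1))
# tray from depth: side cam, rim points; and top floor
for n in('top','side'):
    p=cv2.imread(f'pics/{n}0.png');h=cv2.cvtColor(p,cv2.COLOR_BGR2HSV);P=cloud(n,np.load(f'pics/{n}0.npy'))
    m=(cv2.inRange(h,(0,90,0),(14,255,120))>0)&(abs(P[...,0]-540)<85)&(abs(P[...,1]+256)<110)&(abs(P[...,2]-14)<12)
    Q=P[m]; print(n,len(Q),cv2.minAreaRect(Q[:,:2].astype(np.float32)),Q[:,2].min(),Q[:,2].max())
```

```text
W1 z 47.043395078576054 corners [[629.0999755859375, 23.899999618530273], [683.5999755859375, 12.699999809265137], [692.7000122070312, 53.70000076293945], [644.2999877929688, 98.0]] len [55.6 42.  65.6 75.7] ang [ -11.6   77.5  137.6 -101.6]
W2 z 47.11034442127908 corners [[445.6000061035156, 84.69999694824219], [494.3999938964844, 55.599998474121094], [514.0, 95.80000305175781], [479.3999938964844, 149.1999969482422]] len [56.8 44.7 63.7 72.8] ang [ -30.8   64.   122.9 -117.6]
top 2751 ((540.3536987304688, -256.912353515625), (87.96125793457031, 148.81802368164062), 8.711248397827148) 2.0084796720626628 21.31430121838173
side 5870 ((540.6680908203125, -259.0512390136719), (88.95401763916016, 148.9915771484375), 8.748419761657715) 2.04633351411519 19.042519106674945
```

Call:
jog_arm --rows '[[[2.5,0.5,40],[0,0,0]],[[2.5,0.5,75],[0,0,0]],[[2.5,0.5,95],[0,0,0]],[[2.5,0.5,110],[0,0,0]],[[2.5,0.5,115.5],[0,0,0]],[[2.5,0.5,115.5],[0,0,0]],[[2.5,0.5,115.5],[0,0,0]]]'

```text
time: 2.9
tool_pos: [661.4, 42.4, 17.0]
tcp_rot: [179.9, -0.0, 78.7]
ft_force: [-0.3, 0.8, -0.1]
finger_gap: 85.0
grip_force: 0.0
```

Call:
jog_arm --rows '[[[0,0,0],[0,0,0]],[[0,0,0],[0,0,0]],[[0,0,0],[0,0,0]],[[0,0,0],[0,0,0]],[[0,0,0],[0,0,0]],[[0,0,0],[0,0,0]],[[0,0,0],[0,0,0]],[[0,0,0],[0,0,0]]]' --grip 45 --force 50

```text
time: 3.7
tool_pos: [660.1, 42.6, 15.2]
tcp_rot: [-180.0, 0.0, 78.7]
ft_force: [-0.1, 0.7, -0.2]
finger_gap: 44.9
grip_force: 0.0
```

Call:
jog_arm --rows '[[[0,0,-5],[0,0,0]],[[0,0,-30],[0,0,0]],[[0,0,-70],[0,0,0]],[[0,0,-100],[0,0,0]],[[0,0,-100],[0,0,0]],[[0,0,-100],[0,0,0]]]'

```text
time: 4.3
tool_pos: [661.2, 42.6, 117.0]
tcp_rot: [179.8, -0.0, 78.7]
ft_force: [-0.5, -0.3, -0.4]
finger_gap: 45.2
grip_force: 0.0
```

```bash
python3 -c "
from h import *
# tray (540.4,-257.7) yaw 8.8; slot y=-36.3
t=np.radians(8.8);y=-36.5
T=(540.4-y*np.sin(t),-257.7+y*np.cos(t));print(T)
go(*T,120,98.8)"
```

```text
(np.float64(545.9839830243674), np.float64(-293.7703359227992))
t 4.3 at [661.2  42.6 117. ] [179.8  -0.   78.7] F [-0.5 -0.3 -0.4] gap 45.2 q [-1. 20. 80. -0. 80. 11.]
shift -352.5 -47.2 -3.0 turn -0.351
```

The fingers closed to 45 mm on nothing, so I need to look.

```bash
python3 -c "
from h import *
p,d=snap('side','s2');q,z,m=topface('side',p,d,(300,100,380,200));print(z,quad(q).round(1).tolist())
P=cloud('side',d); print('z>60 pts', )
cv2.imwrite('pics/c2.png',cv2.resize(p[30:230,220:460],None,fx=2.9,fy=2.9))
c=r.camera_params('side')
print(c)"
```

```text
46.94604146712004 [[628.7000122070312, 24.0], [683.5999755859375, 12.699999809265137], [692.5, 52.900001525878906], [645.2000122070312, 97.9000015258789]]
z>60 pts
{'fx': 431.475398942232, 'fy': 431.475398942232, 'cx': 254.54440990717094, 'cy': 185.5576727498024, 'dist_coeffs': array([-0.04598846,  0.        ,  0.        ,  0.        ,  0.        ]), 'pose': array([[ 9.75565932e-01, -1.51837520e-01,  1.58796977e-01,
         3.67143845e+02],
       [-2.18933717e-01, -7.32414689e-01,  6.44698962e-01,
        -4.77470130e+02],
       [ 1.84157472e-02, -6.63712356e-01, -7.47761171e-01,
         6.20806009e+02],
       [ 0.00000000e+00,  0.00000000e+00,  0.00000000e+00,
         1.00000000e+00]])}
```

View pics/c2.png

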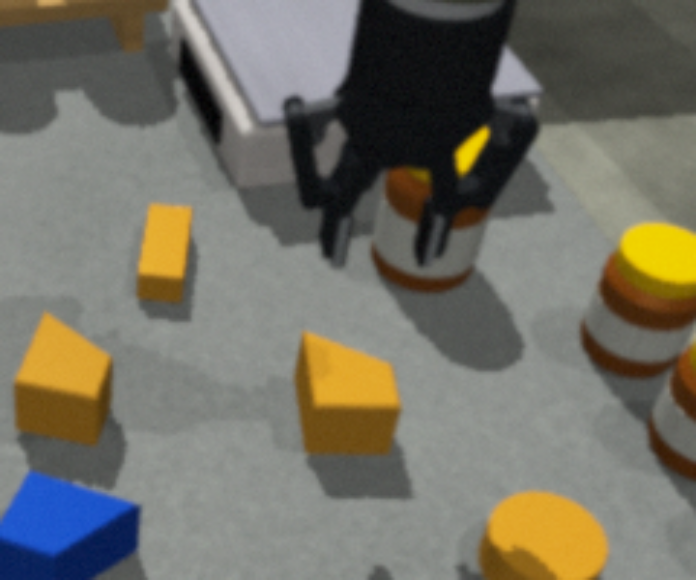

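```bash
python3 -c "
from h import *
d=np.load('pics/s2.npy');P=cloud('side',d)
for a,b in((335,250),(428,250),(338,235),(430,235),(425,130)):
    u,v=round(a/2.9+220),round(b/2.9+30); print(u,v,P[v-1:v+2,u-1:u+2].reshape(-1,3).round(0).tolist()[::2])
c=r.camera_params('side');K=np.array([[c['fx'],0,c['cx']],[0,c['fy'],c['cy']],[0,0,1.]]);E=np.linalg.inv(c['pose'])
X=np.array([[661.,43,117],[661,43,0],[661,43,48]])
print(cv2.projectPoints(X,cv2.Rodrigues(E[:3,:3])[0],E[:3,3],K,c['dist_coeffs'])[0].reshape(-1,2))
print(np.round(r.camera_params('top')['pose'],4).tolist())
s=r.sense();print(s['joint_pos'],s['tool_pos'])"
```

```text
336 116 [[630.0, 43.0, 164.0], [631.0, 37.0, 168.0], [630.0, 39.0, 165.0], [630.0, 41.0, 161.0], [631.0, 37.0, 165.0]]
368 116 [[682.0, 30.0, 166.0], [683.0, 26.0, 169.0], [684.0, 29.0, 165.0], [683.0, 30.0, 162.0], [685.0, 27.0, 164.0]]
337 111 [[630.0, 42.0, 176.0], [632.0, 39.0, 177.0], [630.0, 38.0, 176.0], [630.0, 40.0, 173.0], [632.0, 37.0, 174.0]]
368 111 [[681.0, 32.0, 175.0], [683.0, 29.0, 178.0], [681.0, 29.0, 176.0], [681.0, 31.0, 172.0], [683.0, 28.0, 174.0]]
367 75 [[662.0, 31.0, 248.0], [664.0, 27.0, 251.0], [665.0, 32.0, 245.0], [664.0, 32.0, 244.0], [662.0, 23.0, 250.0]]
[[347.20957249 133.71944164]
 [336.62820525 178.54407933]
 [340.70654997 161.31017078]]
[[-0.0062, -0.9817, 0.1903, 318.8212], [-1.0, 0.0046, -0.0086, 37.2342], [0.0076, -0.1904, -0.9817, 952.5663], [0.0, 0.0, 0.0, 1.0]]
[-7.41905988e-01  1.96810977e+01  8.00042672e+01  7.75756896e-04
  8.03130648e+01  1.05443338e+01] [660.0744825   42.66200062 115.21313954]
```

```bash
python3 -c "
from h import *
d=np.load('pics/s2.npy');P=cloud('side',d);p=cv2.imread('pics/s2.png')
m=(P[...,2]>100)&(np.hypot(P[...,0]-660,P[...,1]-42)<70)&(p.max(2)<110)&(P[...,2]<300)
for lo in range(130,185,5):
    k=m&(P[...,2]>=lo)&(P[...,2]<lo+5)
    print(lo,k.sum(),P[k].mean(0).round(0) if k.any() else '', P[k][:,0].min().round() if k.any() else '',P[k][:,0].max().round() if k.any() else '')
"
```

```text
130 0   
135 0   
140 0   
145 0   
150 19 [669.  37. 154.] 630.0 686.0
155 39 [663.  37. 158.] 624.0 694.0
160 46 [654.  39. 163.] 624.0 693.0
165 51 [658.  38. 167.] 623.0 693.0
170 53 [657.  38. 172.] 623.0 694.0
175 62 [656.  39. 178.] 623.0 693.0
180 43 [655.  37. 182.] 624.0 693.0
```

The depth image puts the fingertips at z≈151 while the reported TCP is at 116. The tool really sits about 30 mm higher than reported, so the fingers closed above the wedge. The xy position agrees. I'll reopen, go lower and check the tips against the wedge.

Call:
jog_arm --rows '[[[0,0,0],[0,0,0]],[[0,0,0],[0,0,0]],[[0,0,0],[0,0,0]],[[0,-1,0],[0,0,0]],[[-1,-1,45],[0,0,0]],[[-1,-1,80],[0,0,0]],[[-1,-1,105],[0,0,0]],[[-1,-1,115],[0,0,0]],[[-1,-1,115],[0,0,0]],[[-1,-1,115],[0,0,0]]]' --grip 85

```text
time: 5.35
tool_pos: [660.1, 41.9, 1.8]
tcp_rot: [179.9, -0.0, 78.7]
ft_force: [0.2, -0.2, -0.9]
finger_gap: 85.1
grip_force: 0.0
```

```bash
cat >> h.py <<'E'
def tips(P,p,x,y,lo,hi):
    m=(np.hypot(P[...,0]-x,P[...,1]-y)<75)&(p.max(2)<70)
    for z in range(lo,hi,5):
        k=m&(P[...,2]>=z)&(P[...,2]<z+5)
        if k.any(): print(z,k.sum(),P[k].mean(0).round(0),P[k].min(0).round(),P[k].max(0).round())
E
python3 -c "
from h import *
p,d=snap('side','s3');P=cloud('side',d);go(660,42,0,78.7);tips(P,p,660,42,15,90)
cv2.imwrite('pics/c3.png',cv2.resize(p[60:230,240:440],None,fx=3,fy=3))"
```

```text
t 5.4 at [660.7  41.8   2.5] [179.8  -0.   78.7] F [-0.8 -0.1  0.8] gap 84.9 q [-1. 26. 84.  0. 69. 10.]
shift 0.0 -0.7 2.5 turn 0.0
45 2 [700.  31.  49.] [699.  27.  49.] [701.  35.  49.]
50 13 [686.  35.  53.] [607.  24.  51.] [703.  47.  55.]
55 18 [671.  35.  57.] [604.  24.  56.] [712.  47.  60.]
60 31 [659.  39.  62.] [602.  22.  60.] [710.  55.  65.]
65 23 [665.  35.  67.] [603.  23.  65.] [711.  55.  70.]
70 29 [670.  36.  73.] [602.  23.  70.] [712.  47.  75.]
75 28 [658.  38.  77.] [602.  23.  75.] [709.  51.  80.]
80 22 [684.  31.  83.] [602.  22.  80.] [711.  48.  85.]
85 31 [656.  34.  88.] [597.  20.  85.] [721.  60.  90.]
```

View pics/c3.png

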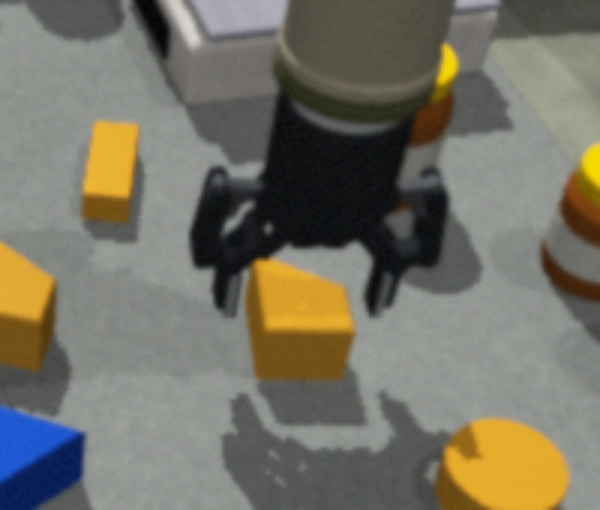

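At TCP 2.5 the open tips are at z≈50, level with the wedge's top and straddling it (crop (228,305) and (378,305), wedge at (300,310)). Going 25 mm lower.

Call:
jog_arm --rows '[[[0,0,12],[0,0,0]],[[0,0,20],[0,0,0]],[[0,0,25],[0,0,0]],[[0,0,25],[0,0,0]]]'

```text
time: 5.8
tool_pos: [657.8, 41.9, -26.3]
tcp_rot: [-179.9, 0.0, 78.7]
ft_force: [-0.2, 0.0, 0.2]
finger_gap: 85.2
grip_force: 0.0
```

Call:
jog_arm --rows '[[[0,0,0],[0,0,0]],[[0,0,0],[0,0,0]],[[0,0,0],[0,0,0]],[[0,0,0],[0,0,0]],[[0,0,0],[0,0,0]],[[0,0,0],[0,0,0]],[[0,0,0],[0,0,0]],[[0,0,0],[0,0,0]]]' --grip 45 --force 50

```text
time: 6.6
tool_pos: [659.9, 41.8, -23.7]
tcp_rot: [179.9, -0.0, 78.7]
ft_force: [0.9, -0.0, 5.4]
finger_gap: 55.5
grip_force: 53.6
```

Call:
jog_arm --rows '[[[0,0,-5],[0,0,0]],[[0,0,-30],[0,0,0]],[[0,0,-65],[0,0,0]],[[0,0,-90],[0,0,0]],[[0,0,-90],[0,0,0]],[[0,0,-90],[0,0,0]]]'

```text
time: 7.2
tool_pos: [658.9, 41.9, 65.1]
tcp_rot: [180.0, -0.0, 78.7]
ft_force: [-0.2, 0.3, -1.8]
finger_gap: 55.7
grip_force: 53.2
```

```bash
python3 -c "
from h import *
p,d=snap('side','s4')
go(546,-293.8,66,98.8)
q,z,m=topface('side',p,d,(280,60,420,220),z=138,tol=12);print(z);print(quad(onz('side',cv2.findContours(m,0,1)[0][0].reshape(-1,2),z)[:,:2]).round(1).tolist())"
```

```text
t 7.25 at [657.8  41.9  63.7] [-179.9    0.    78.7] F [-0.8 -0.2 -2.3] gap 55.1 q [-1. 22. 83.  0. 75. 10.]
shift -351.1 -44.0 -2.3 turn -0.351
135.73060578837854
[[604.7000122070312, 25.600000381469727], [673.7000122070312, 6.400000095367432], [692.0, 51.099998474121094], [666.5999755859375, 77.30000305175781]]
```

Call:
jog_arm --rows '[[[-351,-44,0],[0,0,-0.351]],[[-351,-44,0],[0,0,-0.351]],[[-351,-44,0],[0,0,-0.351]],[[-351,-44,0],[0,0,-0.351]],[[-351,-44,0],[0,0,-0.351]],[[-351,-44,0],[0,0,-0.351]],[[-351,-44,0],[0,0,-0.351]],[[-351,-44,0],[0,0,-0.351]],[[-351,-44,0],[0,0,-0.351]],[[-351,-44,0],[0,0,-0.351]]]'

```text
time: 8.25
tool_pos: [546.5, -292.2, 63.5]
tcp_rot: [-179.9, -0.1, 98.8]
ft_force: [-0.1, -0.1, -0.9]
finger_gap: 55.7
grip_force: 53.4
```

Call:
jog_arm --rows '[[[0,0,0],[0,0,0]],[[0,0,0],[0,0,0]]]'

```text
time: 8.45
tool_pos: [547.6, -292.1, 64.9]
tcp_rot: [-180.0, -0.0, 98.9]
ft_force: [-0.1, 0.7, -1.7]
finger_gap: 55.2
grip_force: 53.5
```

```bash
python3 -c "
from h import *
p,d=snap('side','s5')
for i in range(3): go(546,-293.8,-15,98.8)
q,z,m=topface('side',p,d,(200,150,512,384),z=138,tol=15);print(z);print(quad(onz('side',cv2.findContours(m,0,1)[0][0].reshape(-1,2),z)[:,:2]).round(1).tolist())
cv2.imwrite('pics/c5.png',cv2.resize(p[130:384,200:450],None,fx=2.3,fy=2.3))"
```

```text
t 8.5 at [ 547.7 -292.3   65.1] [-180.    -0.    98.9] F [-0.3  0.4 -0.9] gap 55.3 q [-33.  16.  90.   0.  74. -42.]
shift -1.2 -1.9 80.1 turn 0.002
t 8.5 at [ 547.7 -292.3   65.1] [-180.    -0.    98.9] F [-0.3  0.4 -0.9] gap 55.3 q [-33.  16.  90.   0.  74. -42.]
shift -1.2 -1.9 80.1 turn 0.002
t 8.5 at [ 547.7 -292.3   65.1] [-180.    -0.    98.9] F [-0.3  0.4 -0.9] gap 55.3 q [-33.  16.  90.   0.  74. -42.]
shift -1.2 -1.9 80.1 turn 0.002
134.84275933815468
[[519.5999755859375, -287.20001220703125], [522.0, -287.70001220703125], [522.7999877929688, -285.29998779296875], [520.5, -284.79998779296875]]
```

View pics/c5.png

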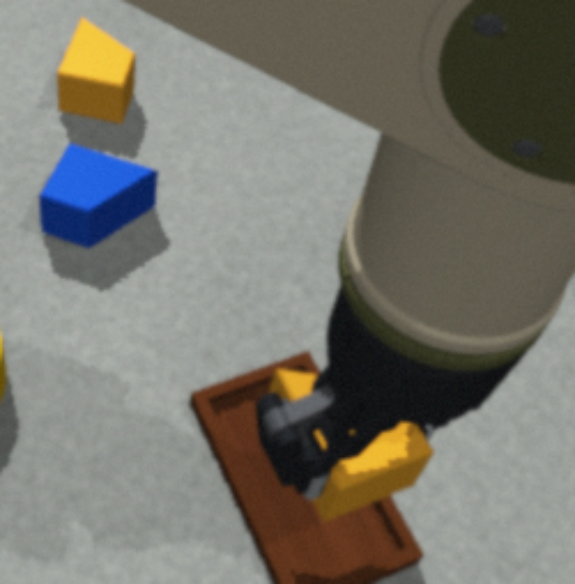

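The side view shows the wedge held over the tray's near half (crop (375,470)), with its straight side facing the near short wall. Lowering.

Call:
jog_arm --rows '[[[-1.5,-1.5,20],[0,0,0]],[[-1.5,-1.5,45],[0,0,0]],[[-1.5,-1.5,62],[0,0,0]],[[-1.5,-1.5,72],[0,0,0]],[[-1.5,-1.5,78],[0,0,0]],[[-1.5,-1.5,78],[0,0,0]],[[-1.5,-1.5,80],[0,0,0]],[[-1.5,-1.5,80],[0,0,0]]]'

```text
time: 9.3
tool_pos: [546.6, -295.9, -13.8]
tcp_rot: [179.9, 0.1, 98.8]
ft_force: [0.2, 0.1, -0.8]
finger_gap: 55.5
grip_force: 53.4
```

Call:
jog_arm --rows '[[[0,0,1],[0,0,0]],[[0,0,1],[0,0,0]]]'

```text
time: 9.5
tool_pos: [546.2, -295.7, -15.3]
tcp_rot: [180.0, 0.0, 98.8]
ft_force: [-0.8, -0.1, -1.4]
finger_gap: 55.6
grip_force: 53.4
```

Call:
jog_arm --rows '[[[0,0,1],[0,0,0]],[[0,0,1],[0,0,0]]]'

```text
time: 9.7
tool_pos: [545.9, -295.5, -16.8]
tcp_rot: [-180.0, -0.0, 98.8]
ft_force: [-0.5, 0.5, -1.4]
finger_gap: 55.3
grip_force: 53.4
```

Call:
jog_arm --rows '[[[0,0,0.7],[0,0,0]],[[0,0,0.7],[0,0,0]]]'

```text
time: 9.9
tool_pos: [545.8, -295.4, -17.6]
tcp_rot: [-180.0, -0.0, 98.8]
ft_force: [-0.4, 0.2, -0.7]
finger_gap: 55.6
grip_force: 53.4
```

Call:
jog_arm --rows '[[[1.5,0,1],[0,0,0]],[[1.5,0,1],[0,0,0]]]'

```text
time: 10.1
tool_pos: [546.2, -294.7, -17.7]
tcp_rot: [180.0, 0.1, 98.8]
ft_force: [-0.5, -2.1, 3.0]
finger_gap: 55.6
grip_force: 53.7
```

Call:
jog_arm --rows '[[[0,0,0.7],[0,0,0]],[[0,0,0.7],[0,0,0]]]'

```text
time: 10.3
tool_pos: [546.2, -294.7, -17.7]
tcp_rot: [180.0, 0.1, 98.8]
ft_force: [-4.1, -1.0, 9.0]
finger_gap: 55.6
grip_force: 54.4
```

Call:
jog_arm --rows '[[[0,0,0.7],[0,0,0]],[[0,0,0.7],[0,0,0]]]'

```text
time: 10.5
tool_pos: [546.2, -294.7, -17.7]
tcp_rot: [180.0, 0.1, 98.8]
ft_force: [-7.1, -0.0, 15.1]
finger_gap: 55.4
grip_force: 55.1
```

Contact with the floor at the expected height. Releasing and retreating.

Call:
jog_arm --rows '[[[0,0,-1.5],[0,0,0]],[[0,0,-1.5],[0,0,0]],[[0,0,-1.5],[0,0,0]],[[0,0,-1.5],[0,0,0]],[[0,0,-1.5],[0,0,0]],[[0,0,-1.5],[0,0,0]]]' --grip 85

```text
time: 11.1
tool_pos: [545.6, -293.8, -18.6]
tcp_rot: [-180.0, -0.0, 98.8]
ft_force: [0.2, 0.5, 0.5]
finger_gap: 85.0
grip_force: 0.0
```

Call:
jog_arm --rows '[[[0,0,-10],[0,0,0]],[[0,0,-40],[0,0,0]],[[0,0,-80],[0,0,0]],[[0,0,-110],[0,0,0]],[[0,0,-110],[0,0,0]]]'

```text
time: 11.6
tool_pos: [549.4, -296.3, 99.1]
tcp_rot: [179.5, 0.4, 98.8]
ft_force: [0.8, -0.2, 0.5]
finger_gap: 85.0
grip_force: 0.0
```

```bash
python3 -c "
from h import *
go(480,92,92,242.6)"
```

```text
t 11.6 at [ 549.4 -296.3   99.1] [179.5   0.4  98.8] F [ 0.8 -0.2  0.5] gap 85.0 q [-33.  14.  88.   0.  77. -42.]
shift 394.4 -9.0 7.1 turn -2.509
```

Call:
jog_arm --rows '[[[394,-9,0],[0,0,0.632]],[[394,-9,0],[0,0,0.632]],[[394,-9,0],[0,0,0.632]],[[394,-9,0],[0,0,0.632]],[[394,-9,0],[0,0,0.632]],[[394,-9,0],[0,0,0.632]],[[394,-9,0],[0,0,0.632]],[[394,-9,0],[0,0,0.632]],[[394,-9,0],[0,0,0.632]],[[394,-9,0],[0,0,0.632]]]'

```text
time: 12.6
tool_pos: [476.0, 95.0, 91.7]
tcp_rot: [180.0, 0.0, 62.8]
ft_force: [-0.4, -0.9, 0.2]
finger_gap: 84.9
grip_force: 0.0
```

Call:
jog_arm --rows '[[[0,0,0],[0,0,0]],[[0,0,0],[0,0,0]]]'

```text
time: 12.8
tool_pos: [476.7, 92.7, 91.6]
tcp_rot: [180.0, 0.0, 62.5]
ft_force: [0.5, -0.4, 0.4]
finger_gap: 84.7
grip_force: 0.0
```

Run:
```python
from h import *
go(480,92,-23,62.6)
for n,box in(('side',(270,230,430,384)),('top',(340,130,430,205))):
    p,d=snap(n,n+'6'); q,z,m=topface(n,p,d,box,z=54); c=quad(q);e=np.roll(c,-1,0)-c
    print(n,z,c.round(1).tolist(),np.linalg.norm(e,axis=1).round(1),np.degrees(np.arctan2(e[:,1],e[:,0])).round(1))
p=cv2.imread('pics/side6.png')
cv2.imwrite('pics/c6.png',cv2.resize(p[90:384,190:440],None,fx=2,fy=2))
```

```text
t 12.8 at [476.7  92.7  91.6] [180.    0.   62.5] F [ 0.5 -0.4  0.4] gap 84.7 q [  5.  -6. 110.  -0.  76.  32.]
shift 0.9 3.3 114.6 turn -0.002
side 52.736261233450136 [[517.0, -319.70001220703125], [575.4000244140625, -311.5], [568.2999877929688, -271.0], [509.29998779296875, -247.6999969482422]] [59.  41.1 63.5 72.4] [  8.   99.9 158.4 -83.9]
top 53.713148037713495 [[568.5, -268.8999938964844], [508.3999938964844, -244.3000030517578], [517.7000122070312, -315.5], [574.5, -307.5]] [64.9 71.8 57.4 39. ] [157.7 -82.6   8.   98.8]
```

View pics/c6.png

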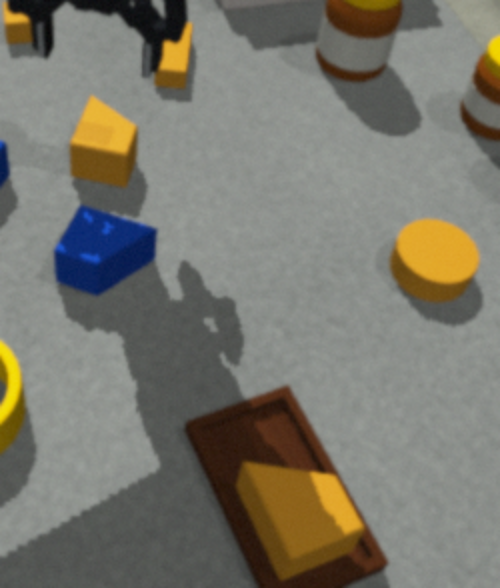

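W1 lies flat in the tray's near half (top at 54 mm, crop (300,515)), with its slant facing the empty half. The gripper is now above W2 (crop (100,150)). Descending on W2.

Call:
jog_arm --rows '[[[1,3,40],[0,0,0]],[[1,3,75],[0,0,0]],[[1,3,95],[0,0,0]],[[1,3,108],[0,0,0]],[[1,3,115],[0,0,0]],[[1,3,115],[0,0,0]],[[1,3,115],[0,0,0]]]'

```text
time: 13.6
tool_pos: [480.5, 93.4, -22.2]
tcp_rot: [179.9, -0.1, 62.6]
ft_force: [0.2, 0.1, -0.3]
finger_gap: 84.8
grip_force: 0.0
```

Call:
jog_arm --rows '[[[0,0,0],[0,0,0]],[[0,0,0],[0,0,0]],[[0,0,0],[0,0,0]],[[0,0,0],[0,0,0]],[[0,0,0],[0,0,0]],[[0,0,0],[0,0,0]],[[0,0,0],[0,0,0]],[[0,0,0],[0,0,0]]]' --grip 45 --force 50

```text
time: 14.4
tool_pos: [480.9, 93.6, -21.9]
tcp_rot: [179.9, -0.1, 62.6]
ft_force: [-0.1, -1.0, 6.5]
finger_gap: 55.2
grip_force: 53.9
```

Call:
jog_arm --rows '[[[0,0,-5],[0,0,0]],[[0,0,-30],[0,0,0]],[[0,0,-65],[0,0,0]],[[0,0,-100],[0,0,0]],[[0,0,-100],[0,0,0]],[[0,0,-100],[0,0,0]]]'

```text
time: 15.0
tool_pos: [480.1, 93.6, 77.6]
tcp_rot: [179.9, -0.1, 62.6]
ft_force: [-0.2, 0.3, -2.0]
finger_gap: 55.6
grip_force: 53.8
```

```bash
python3 -c "
from h import *
go(534,-217,77,-81.4)"
```

```text
t 15.0 at [480.1  93.6  77.6] [ 1.799e+02 -1.000e-01  6.260e+01] F [-0.2  0.3 -2. ] gap 55.6 q [  5.  -5. 111.   0.  74.  32.]
shift -251.0 190.7 0.6 turn 2.514
```

Call:
jog_arm --rows '[[[-125,95,0],[0,0,1.3]],[[-125,95,0],[0,0,1.3]],[[-125,95,0],[0,0,1.3]],[[-125,95,0],[0,0,1.3]],[[-125,95,0],[0,0,1.3]],[[-125,95,0],[0,0,1.3]],[[-125,95,0],[0,0,1.3]],[[-125,95,0],[0,0,1.3]],[[-125,95,0],[0,0,1.3]],[[-125,95,0],[0,0,1.3]]]'

```text
time: 16.0
tool_pos: [504.6, -60.8, 74.5]
tcp_rot: [-180.0, 0.2, -12.0]
ft_force: [-0.1, -0.5, -2.1]
finger_gap: 55.2
grip_force: 53.9
```

```bash
python3 -c "
from h import *
go(534,-217,77,-81.4)"
```

```text
t 16.0 at [504.6 -60.8  74.5] [-180.     0.2  -12. ] F [-0.1 -0.5 -2.1] gap 55.2 q [-13.  -1. 107.   0.  74.  89.]
shift 61.1 146.7 -2.5 turn 1.212
```

Call:
jog_arm --rows '[[[61,147,0],[0,0,1.212]],[[61,147,0],[0,0,1.212]],[[61,147,0],[0,0,1.212]],[[61,147,0],[0,0,1.212]],[[61,147,0],[0,0,1.212]],[[61,147,0],[0,0,1.212]],[[61,147,0],[0,0,1.212]],[[61,147,0],[0,0,1.212]],[[61,147,0],[0,0,1.212]],[[61,147,0],[0,0,1.212]]]'

```text
time: 17.0
tool_pos: [535.1, -217.2, 75.6]
tcp_rot: [179.9, 0.1, -81.0]
ft_force: [0.5, 0.2, -1.9]
finger_gap: 55.6
grip_force: 54.2
```

Call:
jog_arm --rows '[[[0,0,0],[0,0,0]],[[0,0,0],[0,0,0]],[[0,0,0],[0,0,0]]]'

```text
time: 17.3
tool_pos: [535.8, -217.6, 76.6]
tcp_rot: [180.0, 0.0, -81.2]
ft_force: [0.4, -1.0, -1.5]
finger_gap: 55.6
grip_force: 54.2
```

```bash
python3 -c "
from h import *
go(534,-218,-15,-81.4)
p,d=snap('side','s7'); cv2.imwrite('pics/c7.png',cv2.resize(p[180:384,220:450],None,fx=2.6,fy=2.6))"
```

```text
t 17.3 at [ 535.8 -217.6   76.6] [180.    0.  -81.2] F [ 0.4 -1.  -1.5] gap 55.6 q [-27.   9.  96.   0.  74. 144.]
shift 0.2 1.8 91.6 turn 0.003
```

View pics/c7.png

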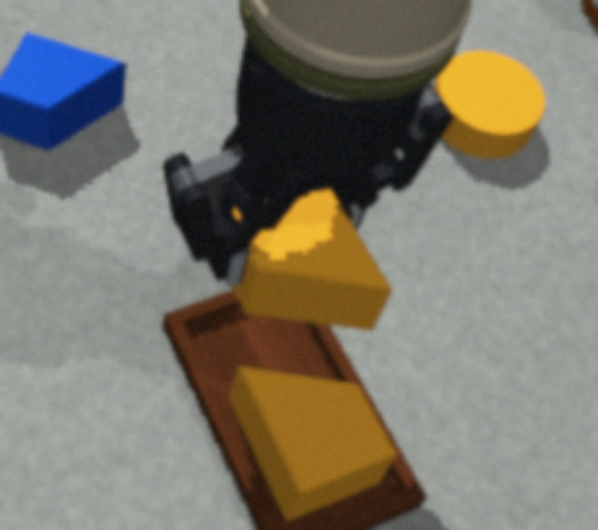

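The held wedge is correctly oriented over the far half (crop (310,260)), with its slant parallel to W1's slant (crop (310,430)) and a small gap between them. Lowering.

Call:
jog_arm --rows '[[[0,1,25],[0,0,0]],[[0,1,50],[0,0,0]],[[0,1,68],[0,0,0]],[[0,1,80],[0,0,0]],[[0,1,86],[0,0,0]],[[0,1,89],[0,0,0]],[[0,1,89],[0,0,0]],[[0,1,89],[0,0,0]]]'

```text
time: 18.15
tool_pos: [535.6, -218.2, -11.3]
tcp_rot: [-179.9, -0.1, -81.3]
ft_force: [-0.2, -0.3, -1.5]
finger_gap: 55.6
grip_force: 54.4
```

Call:
jog_arm --rows '[[[0,0,1],[0,0,0]],[[0,0,1],[0,0,0]],[[0,0,2],[0,0,0]],[[0,0,2],[0,0,0]]]'

```text
time: 18.55
tool_pos: [534.7, -217.8, -14.3]
tcp_rot: [180.0, -0.0, -81.3]
ft_force: [-0.7, -0.4, -1.9]
finger_gap: 55.3
grip_force: 54.4
```

Call:
jog_arm --rows '[[[0,0,0.7],[0,0,0]],[[0,0,0.7],[0,0,0]]]'

```text
time: 18.75
tool_pos: [534.7, -217.7, -15.2]
tcp_rot: [180.0, 0.0, -81.3]
ft_force: [0.4, -0.4, -1.9]
finger_gap: 55.8
grip_force: 54.4
```

Call:
jog_arm --rows '[[[0,0,0.7],[0,0,0]],[[0,0,0.7],[0,0,0]]]'

```text
time: 18.95
tool_pos: [534.7, -217.7, -15.8]
tcp_rot: [180.0, 0.0, -81.3]
ft_force: [0.2, 0.7, -2.1]
finger_gap: 55.5
grip_force: 54.4
```

Just above the floor. Sliding toward W1 until it touches.

Call:
jog_arm --rows '[[[1,0,0],[0,0,0]],[[2,0,0],[0,0,0]],[[3,0,0],[0,0,0]],[[3,0,0],[0,0,0]]]'

```text
time: 19.35
tool_pos: [535.3, -220.9, -15.7]
tcp_rot: [-180.0, -0.0, -81.3]
ft_force: [0.3, 0.0, -2.3]
finger_gap: 55.3
grip_force: 54.4
```

Call:
jog_arm --rows '[[[0.7,0,0],[0,0,0]],[[0.7,0,0],[0,0,0]]]'

```text
time: 19.55
tool_pos: [535.4, -221.5, -15.7]
tcp_rot: [-180.0, -0.0, -81.3]
ft_force: [-0.4, 0.2, -1.2]
finger_gap: 55.3
grip_force: 54.4
```

Call:
jog_arm --rows '[[[0.7,0,0],[0,0,0]],[[0.7,0,0],[0,0,0]]]'

```text
time: 19.75
tool_pos: [535.5, -222.2, -15.7]
tcp_rot: [-180.0, -0.0, -81.3]
ft_force: [0.2, 0.1, -0.7]
finger_gap: 55.1
grip_force: 54.4
```

Call:
jog_arm --rows '[[[0.7,0,0],[0,0,0]],[[0.7,0,0],[0,0,0]]]'

```text
time: 19.95
tool_pos: [535.6, -222.9, -15.7]
tcp_rot: [-180.0, -0.0, -81.3]
ft_force: [0.8, -1.0, -1.4]
finger_gap: 55.4
grip_force: 54.4
```

Run:
```python
from h import *
p,d=snap('side','s8'); go(535.6,-223,-16,-81.4)
q,z,m=topface('side',p,d,(270,200,430,384),z=54)
print(z,quad(q).round(1).tolist())
cv2.imwrite('pics/c8.png',cv2.resize(p[230:384,250:430],None,fx=3.6,fy=3.6))
```

```text
t 20.0 at [ 535.6 -222.8  -15.7] [180.   -0.  -81.3] F [-0.1  0.1 -2.1] gap 55.4 q [-28.  16.  99.  -0.  65. 144.]
shift 0.2 0.0 0.3 turn 0.002
52.867482198825314 [[507.1000061035156, -234.3000030517578], [517.5, -319.20001220703125], [575.0, -311.3999938964844], [560.7000122070312, -210.60000610351562]]
```

View pics/c8.png

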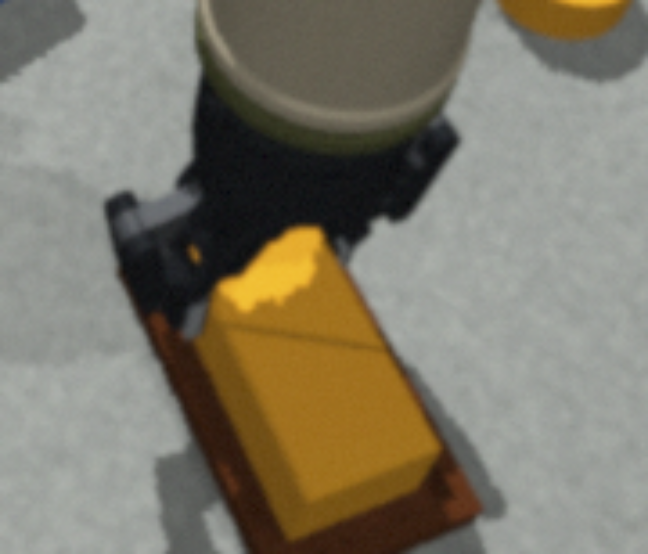

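The slants meet along a thin seam (crop (230,325) to (385,350)) and the ends are aligned. Now I'll settle it on the floor and release.

Call:
jog_arm --rows '[[[0,0,0.7],[0,0,0]],[[0,0,0.7],[0,0,0]]]'

```text
time: 20.2
tool_pos: [535.6, -222.8, -15.9]
tcp_rot: [180.0, -0.0, -81.3]
ft_force: [-2.9, 1.5, 4.6]
finger_gap: 55.3
grip_force: 54.8
```

Call:
jog_arm --rows '[[[0,0,0.7],[0,0,0]],[[0,0,0.7],[0,0,0]]]'

```text
time: 20.4
tool_pos: [535.7, -222.8, -15.9]
tcp_rot: [180.0, -0.0, -81.3]
ft_force: [-6.1, 2.6, 11.0]
finger_gap: 55.1
grip_force: 55.8
```

Call:
jog_arm --rows '[[[0,0,-1],[0,0,0]],[[0,0,-1],[0,0,0]],[[0,0,-1],[0,0,0]],[[0,0,-1],[0,0,0]],[[0,0,-1],[0,0,0]],[[0,0,-1],[0,0,0]]]' --grip 85

```text
time: 21.0
tool_pos: [535.5, -222.7, -16.3]
tcp_rot: [180.0, 0.0, -81.3]
ft_force: [-0.5, 0.8, 0.2]
finger_gap: 85.1
grip_force: 0.0
```

Call:
jog_arm --rows '[[[0,0,-10],[0,0,0]],[[0,0,-40],[0,0,0]],[[0,0,-80],[0,0,0]],[[0,0,-120],[0,0,0]],[[-50,0,-130],[0,0,0]],[[-100,0,-130],[0,0,0]],[[-150,0,-130],[0,0,0]],[[-200,0,-130],[0,0,0]],[[-250,0,-130],[0,0,0]],[[-250,0,-130],[0,0,0]]]'

```text
time: 22.0
tool_pos: [482.8, -50.4, 110.9]
tcp_rot: [-178.4, 2.9, -77.7]
ft_force: [1.3, 0.4, -0.5]
finger_gap: 84.9
grip_force: 0.0
```

Run:
```python
from h import *
for n,box in(('side',(250,200,430,384)),('top',(340,120,430,205))):
    p,d=snap(n,n+'9'); q,z,m=topface(n,p,d,box,z=54); c=quad(q);R=cv2.minAreaRect(q.astype(np.float32))
    P=cloud(n,d); print(n,z,R,c.round(1).tolist(), np.percentile(P[m>0][:,2],[5,95]))
a=cv2.imread('pics/top9.png')[110:220,320:440];b=cv2.imread('pics/side9.png')[240:384,250:407]
cv2.imwrite('pics/c9.png',np.hstack([cv2.resize(a,(393,360)),cv2.resize(b,(393,360))]))
```

```text
side 52.748158906523145 ((538.8103637695312, -259.7330627441406), (57.67549133300781, 112.97493743896484), 7.709439277648926) [[503.20001220703125, -208.0], [517.7000122070312, -319.6000061035156], [575.0, -311.79998779296875], [559.7999877929688, -199.8000030517578]] [50.62562097 54.47436543]
top 53.93334608246607 ((513.3859252929688, -209.64923095703125), (14.238314628601074, 18.795494079589844), 86.8592300415039) [[522.7999877929688, -201.0], [504.20001220703125, -206.10000610351562], [504.1000061035156, -216.1999969482422], [522.7000122070312, -217.3000030517578]] [51.2709331 56.3552466]
```

View pics/c9.png

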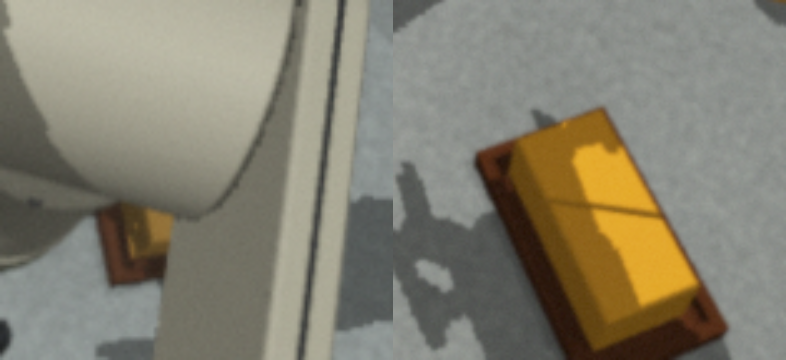

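The right-hand crop shows both wedges flat inside the rim, forming a 57.7 x 113 mm rectangle with a tight diagonal seam from (555,205) to (660,215). Handing in after a short settle.

Call:
jog_arm --rows '[[[0,0,0],[0,0,0]],[[0,0,0],[0,0,0]],[[0,0,0],[0,0,0]]]'

```text
time: 22.4
tool_pos: [483.6, -52.0, 110.3]
tcp_rot: [-178.4, 2.9, -77.8]
ft_force: [0.2, -0.6, 0.5]
finger_gap: 85.4
grip_force: 0.0
```

```bash
python3 -c "
from h import *
print(r.hand_in())"
```

```text
the job is handed in; nothing more can be done
None
```

Both amber wedges lie flat and head to tail in the tray, filling about 58 x 113 mm with a tight seam; I handed the job in at 22.4 s, and no verdict came back.

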